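# Offer a hatch flap up to its jamb with the hinge knuckles meshed

### The arm

A 6-joint arm with a two-finger parallel gripper is mounted at the origin on a cart in front of the work surface, level with it; the furniture and walls round the work are solid. World frame = base frame: x ahead of the robot, y to its left, z up, the work surface at z = 0. Lengths are in m, angles in rad, forces in N, time in s.
With the tool pointing down it reaches from about 0.275 to 0.825 m from the base axis. Payload 4.9 kg.
Tool frame: the origin (TCP) lies midway between the tips of the shut fingers; the grasp point (between the pads) lies 19 mm behind it (bot.grip_depth is the distance from the TCP to the grasp point, in m); z points along the fingers, y is the line along which they close (so a half turn about z gives the same grasp; the last joint's range is limited). The gripper opens to 85 mm and grips with 20 to 120 N. Pads are 22 mm wide; open, the fingers measure 114 mm over their backs; the gripper's body (76 mm by 85 mm) begins 54 mm behind the grasp point. The pads swing forward as they close: fully open they stand 13 mm farther back than shut.
Start: joints at [-1.267, 0.326, -0.193, 1.052, 0, 1.437], TCP at [0.233, -0.498, 0.231] pointing down, gripper open.
Joint ranges: [-2.65, 2.65], [-0.97, 1.79], [-1.3, 1.35], [-1.93, 2.1], [-1.47, 1.37], [-3.14, 3.14]. Speed limits (rad/s): [2.57, 2.57, 3.14, 3.14, 3.14, 3.14].

### API

Orientations are given as a unit quaternion [w, x, y, z].
In Python, from cell import bot gives the robot as it stands. Calls block until the motion is done:
- bot.move_pose(position, orientation): joint-space move of the TCP to a pose.
- bot.move_linear(position, speed=0.15, rotation=None, until_force=None): straight line of the TCP; rotation=None keeps the orientation; speed is the mean speed in m/s. With until_force (N) it stops when the force on the tool has changed by that much, and returns True; else False.
- bot.goto_joints(angles): joint-space move.
- bot.set_gripper(opening, grasp_force=None): opening from 0.0 (shut) to 1.0 (fully open); grasp_force is the grip in N (None keeps the last); returns when the fingers have stopped.
- bot.wait(seconds).
- bot.solve_ik(position, orientation): joint angles nearest the present ones, or None.
- bot.camera(name): name is "side" or "top" or "wrist"; returns the picture (420x560x3 uint8, red, green, blue); there is no depth.
- bot.calibration(name): a dict with "mtx" (3x3 intrinsics, pixels), "extrinsics" (4x4, takes a point from world to camera coordinates); the wrist camera has in their place "hand_eye" (4x4, takes a point from camera to tool coordinates, whose origin is the TCP and whose axes are the flange's). Camera axes: x right, y down, z forward; pixel columns grow to the right and rows downward; lengths in m; the calibration is good to about 2 mm. A picture is of the moment at which its call begins: read the wrist's pose just before it. calibration takes no time and is no camera call.
A pose or a line that the arm cannot do raises bot.PlanningError and nothing moves.
- bot.close_job(): hands the job in; it is judged then, once.
Trained networks look in the newest picture that a camera, given by its name, has taken for a name from the list of things; names that differ only in an ending like _2 or _b are one class to them, and where a whole thing is asked for, a point or a joint stands for the part that bears it (a point fixed in the world has none). Each returns a list of dicts, best first, with "confidence" (0 to 1); they miss things now and then, are a little off and sometimes report something else, mostly with a low value. They report only what shows in the picture. A call takes as long as a camera call.
- bot.search_frame(camera, thing): "bbox" ([left, top, width, height] in pixels, round what is visible of it).
Readings, each from a call of its own:
- bot.read_clock(): time.
- bot.read_joint_positions(): joint angles.
- bot.read_joint_vel(): joint speeds.
- bot.read_joint_efforts(): joint torques, N m.
- bot.read_position(): TCP position.
- bot.read_tool_rot(): TCP orientation.
- bot.read_ft_force(): force on the tool from outside, world axes, zero at the start.
- bot.read_moment(): the same for the moment, N m.
- bot.read_gripper_width(): opening from 0.0 (shut) to 1.0 (fully open).
- bot.read_finger_force(): force on a finger pad.
Only numpy, scipy, OpenCV 4.12 (cv2) and the standard library are available. Lean on these libraries where they do the work, as an engineer would, in place of code of your own. Each camera call takes 0.05 s, during which the arm holds its last target. There are 200 camera calls.

### The job

Hang the small hatch flap on its jamb: first set the wooden screw pot that stands in front of the jamb's hinge aside, upright on the bench and at least 12 cm from the hinge, then lift the flap out of its stand and ease its two knuckles down into the two gaps between the jamb's knuckles until all the holes line up in one straight bore for the pin. Finish while still holding the flap there, upright, still and hanging free in the gripper rather than resting on the jamb, so that a workmate can drive the pin; leave the other things on the bench where they are.

Things in the scene. Friction and masses are not known exactly. Their poses are not given: they have to be found in the camera images.
- jamb: hinge jamb, a hardwood block 64 (x) x 140 (y) x 45 mm high, fixed to the bench; small cleats at its ends reach y = -88 and +88 mm (20 mm high). Origin: centre of its underside; z up; -x is the front face (at x = -32 mm) with the hinge. A steel leaf is let into its top. The hinge pin (7 mm thick) lies ready on top behind the leaf (highest point 57 mm) and stays there
- jamb_hinge (a point): middle of the jamb's knuckle axis: x = -45, y = 0, z = 46 mm in the jamb's frame; axes as the jamb. Three fixed knuckles (barrels 16 mm across, 18 mm long, 10 mm bore, along y, centred at y = -41, 0, +41 mm) stand in front of the block, 5 mm clear of it; between them are two gaps 23 mm wide
- jamb_gap_left (a point): point on the jamb's knuckle axis in the middle of the gap at y = +20.5 mm; axes as the jamb
- jamb_gap_right (a point): point on the jamb's knuckle axis in the middle of the gap at y = -20.5 mm; axes as the jamb
- flap: loose hatch flap, a wooden frame-and-panel board 24 mm thick (x), 150 wide (y), 90 high (z), about 0.3 kg, upright in its stand; origin: middle of the wood's lower edge. Its top 32 mm are a plain rail, a good grip across x at y = 0. Steel leaf in its +x face. Hung rightly its axes point as the jamb's, origin at x = -58.5, y = 0, z = 60 mm in the jamb's frame, wood 6 mm above the jamb's knuckles
- flap_knuckle_left (a point): centre of the flap's knuckle at x = +13.5, y = +20.5, z = -14 mm in the flap's frame (barrel 16 mm across, 18 mm long along y, 10 mm bore, hanging below the wood); axes as the flap. Belongs in jamb_gap_left, with 2.5 mm of play either way along y
- flap_knuckle_right (a point): the flap's other, equal knuckle, at y = -20.5 mm; belongs in jamb_gap_right
- stand: plywood panel stand fixed to the bench, 84 (x) x 144 (y) mm, 60 mm high: two notched uprights at y = -62 and +62 mm hold the flap's lower edge (notch floor 34 mm above the bench, notch 27 mm wide, 26 mm deep); origin: centre of its underside. The flap's axes lie along the stand's; it lifts straight up and out
- screw_pot: turned dark wooden pot with a closed lid, 53 mm in diameter, 78 mm high, about 0.18 kg, loose, standing close in front of the jamb's knuckles just where the flap has to come; origin: centre of its underside
- tape_roll: roll of masking tape lying flat on the bench, ring 83 mm across, 18 mm high; origin: centre of its underside; a bystander
- gauge: wooden marking gauge lying on the bench, 137 x 92 mm, 47 mm high; origin: centre of its underside; a bystander
- try_square: small try square lying flat on the bench, 74 x 148 mm, 12 mm high; origin: centre of its underside; a bystander
- small_offcut: small hardwood offcut block, 73 x 45 x 25 mm high; origin: centre of its underside; a bystander

How it is judged:
By the outcome, as a careful person would: the job done as asked, in the order asked, and still so for the second after the job is handed in, while the arm keeps its last pose, push and grip.
It also fails if it takes over 64 s, if anything falls off the work surface, if the arm or the gripper's body presses on something with over 40 N, if the wrist force passes 120 N, or if a joint passes its speed limit or range.

## Working session

There is one attempt and no reset: what is moved stays moved. The work goes in short steps, each a Python script; the robot and the scene stay as the last script left them, time stands still between calls to the robot, and variables do not carry over. Pictures are saved under pics/ and viewed, at most 10 in all, crops included, and the job is handed in when it is done.

```bash
mkdir -p pics; ls; cat > h.py <<'E'
import numpy as np, cv2
from cell import bot
from scipy.spatial.transform import Rotation as R
def snap(cam,name=None):
    if cam=='wrist':
        p=np.array(bot.read_position()); q=bot.read_tool_rot()
    im=bot.camera(cam); 
    if name: cv2.imwrite(f'pics/{name}.png',cv2.cvtColor(im,cv2.COLOR_RGB2BGR))
    c=bot.calibration(cam); K=np.array(c['mtx'])
    if cam=='wrist':
        T=np.eye(4);T[:3,:3]=R.from_quat(np.r_[q[1:],q[0]]).as_matrix();T[:3,3]=p
        E=np.linalg.inv(T@np.array(c['hand_eye']))
    else: E=np.array(c['extrinsics'])
    return im,K,E
def proj(K,E,P):
    P=np.atleast_2d(P); c=(E[:3,:3]@P.T).T+E[:3,3]; u=(K@c.T).T; return u[:,:2]/u[:,2:]
def onz(K,E,uv,z):
    d=E[:3,:3].T@np.linalg.inv(K)@np.r_[uv,1.]; o=-E[:3,:3].T@E[:3,3]
    return o+d*(z-o[2])/d[2]
def down(yaw):  # tool down, closing (y) axis at world angle yaw+90deg ; 
    q=(R.from_euler('z',yaw)*R.from_euler('x',np.pi)).as_quat(); return np.r_[q[3],q[:3]]
E
python3 - <<'E'
from h import *
print(bot.read_tool_rot(),bot.read_gripper_width(),bot.grip_depth)
for c in('top','side'):
    im,K,E=snap(c,c+'0'); print(c,K[0,0],-E[:3,:3].T@E[:3,3],E[2,:3])
    for n in('jamb','jamb_hinge','flap','stand','screw_pot','tape_roll','gauge','try_square','small_offcut'):
        r=bot.search_frame(c,n)
        print(n,[(x['bbox'],round(x['confidence'],2)) for x in r[:2]])
E
```

```text
pics
[-8.37531049e-04  9.76135898e-01  2.17158930e-01 -7.63429861e-05] 0.999892546533259 0.0187
top 414.1787491323703 [0.41123401 0.04956034 1.03417099] [ 0.09931492 -0.00341581 -0.99505019]
jamb [([200.7, 198.2, 71.2, 40.8], 0.84)]
jamb_hinge [([201.2, 196.7, 69.4, 45.2], 0.77)]
flap [([334.8, 200.0, 68.9, 32.3], 0.62)]
stand [([331.5, 196.6, 67.5, 43.8], 0.89), ([196.6, 196.0, 70.5, 44.3], 0.6)]
screw_pot [([220.0, 240.8, 22.5, 20.1], 0.56)]
tape_roll [([274.8, 185.5, 30.5, 32.1], 0.83)]
gauge [([109.0, 191.9, 66.0, 29.2], 0.58)]
try_square [([119.7, 218.5, 40.3, 49.2], 0.97), ([109.7, 193.5, 68.2, 25.8], 0.53)]
small_offcut [([400.2, 233.7, 27.2, 29.5], 0.58)]
side 403.8044370796519 [0.40804423 0.92999706 0.74142547] [ 0.08742602 -0.77848414 -0.62154576]
jamb [([253.4, 214.5, 44.1, 51.5], 0.69)]
jamb_hinge [([253.3, 213.8, 41.8, 55.9], 0.63)]
flap [([274.5, 130.4, 17.0, 49.0], 0.79)]
stand [([269.2, 154.0, 29.8, 37.9], 0.76)]
screw_pot [([294.1, 217.3, 21.3, 37.4], 0.76)]
tape_roll [([249.5, 198.8, 31.0, 23.0], 0.71)]
gauge [([233.0, 281.5, 29.5, 54.9], 0.68)]
try_square [([262.8, 301.1, 57.4, 36.3], 0.6)]
small_offcut [([296.4, 147.9, 25.3, 16.0], 0.79)]
```

```bash
python3 - <<'E'
import cv2,numpy as np
a=cv2.imread('pics/top0.png')[165:295,90:440]; b=cv2.imread('pics/side0.png')[110:350,200:360]
a=cv2.resize(a,None,fx=2.2,fy=2.2,interpolation=3); b=cv2.resize(b,None,fx=1.25,fy=1.25,interpolation=3)
c=np.zeros((a.shape[0]+b.shape[0],a.shape[1],3),np.uint8); c[:a.shape[0]]=a; c[a.shape[0]:,:b.shape[1]]=b
cv2.imwrite('pics/v1.png',c);print(c.shape)
from h import *
c=bot.calibration('top');K=np.array(c['mtx']);E=np.array(c['extrinsics'])
for n,uv,z in(('pot',(231,251),.078),('jamb',(236,218),.045),('flap',(369,215),.124),('tape',(290,201),.01),('off',(414,248),.02),('jl',(201,218),.045),('jr',(271,218),.045)): print(n,onz(K,E,uv,z).round(3))
E
```

```text
(586, 770, 3)
pot [0.422 0.161 0.078]
jamb [0.501 0.156 0.045]
flap [ 0.507 -0.146  0.124]
tape [0.55  0.027 0.01 ]
off [ 0.44  -0.279  0.02 ]
jl [0.499 0.24  0.045]
jr [0.503 0.072 0.045]
```

View pics/v1.png

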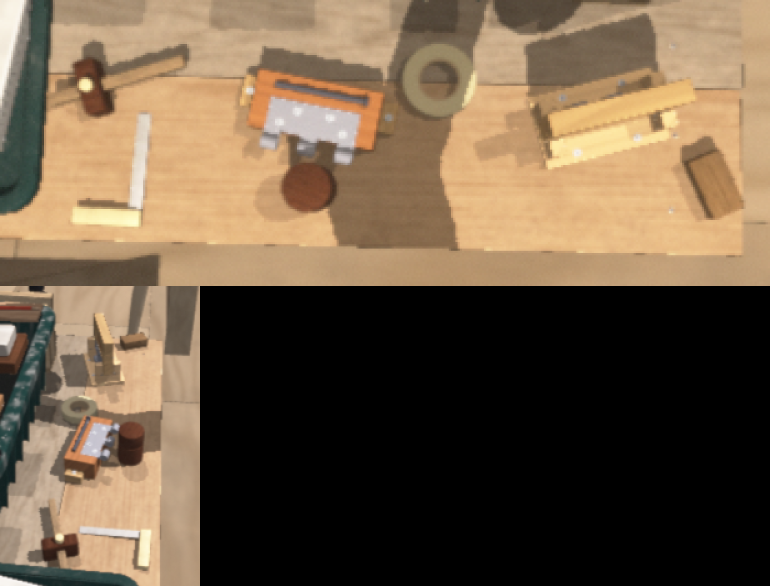

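The top view shows the orange jamb at about (236,218) px, turned about −11°. The pot is in front of it at (231,251). The flap stands in its stand at (369,215), turned about +14°. Next I look from close by.

```bash
python3 - <<'E'
from h import *
print(np.array(bot.calibration('wrist')['hand_eye']).round(3).tolist(),bot.calibration('wrist')['mtx'][0])
# tool x axis (=world x rotated by yaw)
for name,p,yaw in(('wf',(.45,-.16,.30),np.radians(14)),('wj',(.42,.16,.28),np.radians(-11))):
    bot.move_pose(p,down(yaw)); im,K,E=snap('wrist',name)
    print(name,bot.read_clock(),bot.read_joint_positions())
    np.savez(name,im=im,K=K,E=E)
    for n in('jamb','flap','stand','screw_pot'):
        print(n,[(x['bbox'],round(x['confidence'],2)) for x in bot.search_frame('wrist',n)[:1]])
E
python3 -c "
import cv2,numpy as np
a=cv2.imread('pics/wf.png');b=cv2.imread('pics/wj.png');cv2.imwrite('pics/wf1.png',cv2.resize(a,(784,588)));cv2.imwrite('pics/wj1.png',cv2.resize(b,(784,588)))"
```

```text
[[-0.0, -0.959, -0.285, 0.072], [1.0, -0.0, -0.0, 0.001], [0.0, -0.285, 0.959, -0.142], [0.0, 0.0, 0.0, 1.0]] [292.25142142   0.         281.13663701]
wf 2.5583 [-4.97889932e-01  1.52211982e-01 -2.44614736e-01  1.17429608e+00
 -2.83574525e-04  2.40067744e+00]
jamb [([1.7, 22.9, 131.0, 106.3], 0.7)]
flap [([218.3, 115.6, 143.7, 33.6], 0.86)]
stand [([235.1, 100.5, 110.2, 63.9], 0.96)]
screw_pot [([0.0, 120.2, 76.1, 41.8], 0.88)]
wj 7.0583 [ 1.99337671e-01  1.07325150e-01 -3.47604148e-01  1.11592890e+00
 -4.40632138e-05 -2.75007051e+00]
jamb [([199.7, 83.4, 134.7, 74.9], 0.67)]
flap [([461.1, 29.8, 94.8, 68.1], 0.84)]
stand [([441.9, 3.0, 118.1, 117.9], 0.87)]
screw_pot [([256.4, 159.1, 39.1, 45.7], 0.56)]
```

View pics/wf1.png

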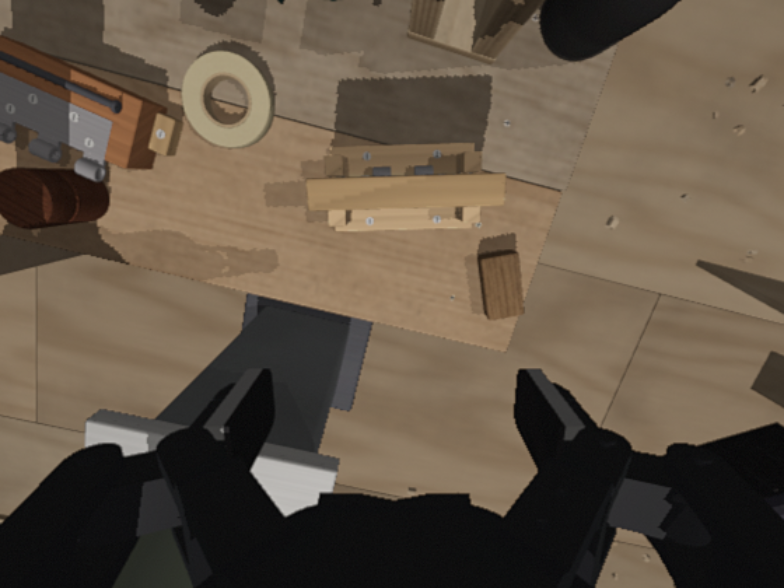

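View pics/wj1.png

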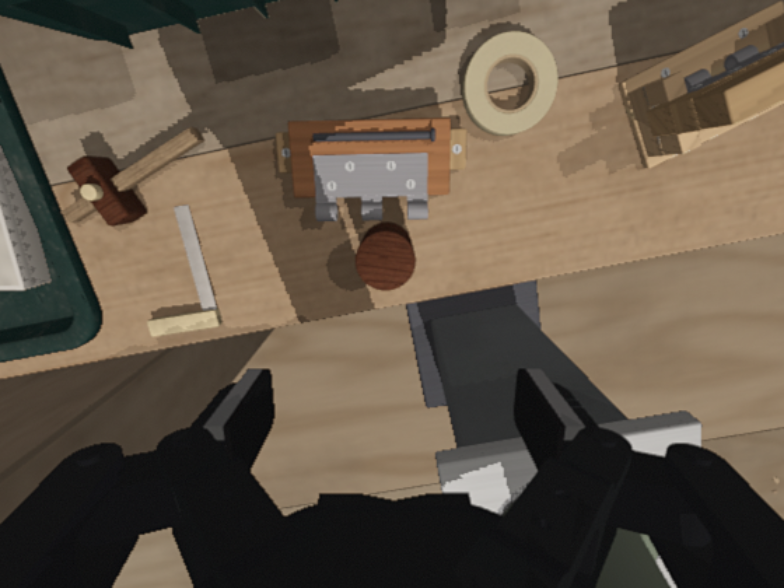

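The wrist views (shown at 1.4x) give the flap top with corners near (306,180), (308,209), (504,174), (506,204). The jamb top has corners near (290,121), (450,118), (294,195), (450,195), with the knuckles at row ~208. The pot lid is centred near (386,260). I fit the poses to these.

```bash
cat > fit.py <<'E'
from h import *
from scipy.optimize import least_squares
def fit(K,E,obj,uv,x0):
    obj=np.array(obj,float)/1000; uv=np.array(uv,float)
    def P(x): 
        o=obj@R.from_euler('z',x[2]).as_matrix().T; o[:,:2]+=x[:2]; return proj(K,E,o)
    r=least_squares(lambda x:(P(x)-uv).ravel(),x0); return r.x,(P(r.x)-uv).round(1)
E
python3 - <<'E'
from fit import *
a=np.load('wj.npz')
x,e=fit(a['K'],a['E'],[(32,70,45),(32,-70,45),(-32,70,45),(-32,-70,45),(-45,50,46),(-45,-50,46)],np.array([(290,121),(450,118),(294,195),(450,195),(317,208),(428,208)])/1.4,(.5,.16,-.19))
print('jamb',x[:2],np.degrees(x[2]),e.tolist()); h=x[:2]+R.from_euler('z',x[2]).as_matrix()[:2,:2]@[-.045,0]; print('hinge',h)
print('pot',onz(a['K'],a['E'],np.array([386,261])/1.4,.078),onz(a['K'],a['E'],np.array([356,261])/1.4,.078),onz(a['K'],a['E'],np.array([415,261])/1.4,.078))
a=np.load('wf.npz')
x,e=fit(a['K'],a['E'],[(12,75,124),(-12,75,124),(12,-75,124),(-12,-75,124)],np.array([(306,180),(308,209),(504,174),(506,204)])/1.4,(.5,-.15,.2))
print('flap',x[:2],np.degrees(x[2]),e.tolist())
E
```

```text
jamb [0.51192027 0.16148176] -10.508217041370774 [[-1.6, -1.9], [1.9, -0.9], [-0.2, 0.7], [0.2, -0.4], [-0.2, 1.9], [-0.2, 1.2]]
hinge [0.46767498 0.1696887 ]
pot [0.4258314  0.16485114 0.078     ] [0.43072615 0.18998868 0.078     ] [0.42110006 0.14055284 0.078     ]
flap [ 0.51267901 -0.15525496] 15.541009151266168 [[-0.8, -1.2], [-0.2, 1.5], [1.8, -1.1], [-0.8, 1.1]]
```

```bash
python3 - <<'E'
from h import *
a=np.load('wj.npz'); print('edge',onz(a['K'],a['E'],np.array([560,277])/1.4,0),onz(a['K'],a['E'],np.array([430,300])/1.4,0))
q=down(np.radians(169.5)); x,y=.426,.165
bot.set_gripper(1.0,30)
bot.move_pose((x,y,.13),q)
bot.move_linear((x,y,.036),speed=.12); print(bot.read_ft_force())
bot.set_gripper(0,30); print('grip',bot.read_gripper_width(),bot.read_finger_force(),bot.read_position(),bot.read_ft_force())
bot.move_linear((x,y,.13),speed=.15); print(bot.read_gripper_width(),bot.read_ft_force())
bot.move_linear((.43,.02,.13),speed=.25)
print(bot.move_linear((.43,.02,.036),speed=.1,until_force=6),bot.read_position())
bot.set_gripper(1.0); bot.move_linear((.43,.02,.14),speed=.15)
# look at the flap
bot.move_pose((.50,-.235,.26),down(np.radians(105.5)))
im,K,E=snap('wrist','wf2'); np.savez('wf2',im=im,K=K,E=E); snap('top','top2')
print(bot.read_clock(),bot.read_joint_positions())
cv2.imwrite('pics/wf2b.png',cv2.resize(im[:,:,::-1],(784,588)))
E
```

```text
edge [ 0.35885659 -0.00820374  0.        ] [0.36008487 0.13114521 0.        ]
[0.35138783 0.611843   0.9085838 ]
grip 0.6068931521333945 30.70678483383178 [0.42672823 0.16529706 0.03672759] [-0.4893535   0.4529112   5.63047469]
0.6072523414370781 [-0.48421214  0.34417205 -1.71119623]
True [0.42887868 0.02130932 0.03638833]
16.3667 [-5.71085388e-01  3.13840584e-01 -1.37914982e-01  1.12109648e+00
  2.96288533e-04  7.26971652e-01]
```

View pics/wf2b.png

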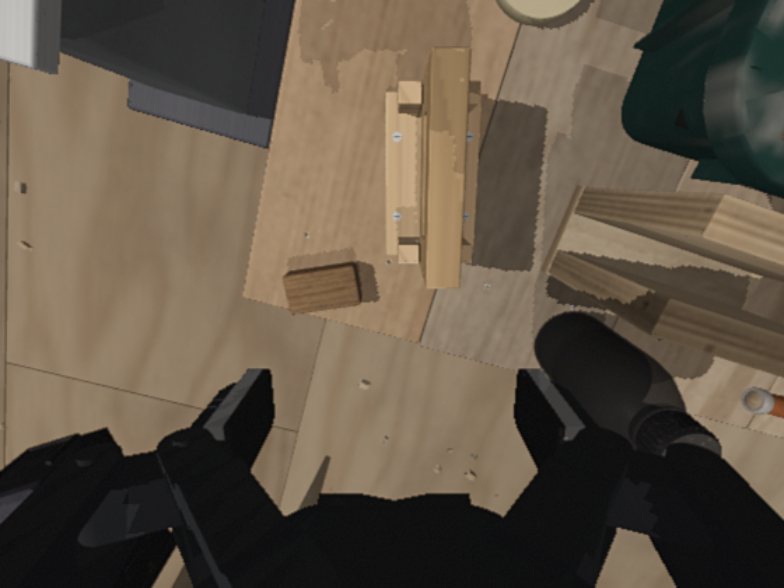

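The flap top seen from close shows corners at about (433,47), (470,47), (428,287), (459,287) in the 1.4x picture. I refine, then grasp.

```bash
python3 - <<'E'
from fit import *
a=np.load('wf2.npz')
uv=np.array([(470,47),(433,47),(459,287),(428,287)])/1.4
for z in (124,):
    x,e=fit(a['K'],a['E'],[(12,75,z),(-12,75,z),(12,-75,z),(-12,-75,z)],uv,(.5,-.15,.2)); print('flap',x,np.degrees(x[2]),e.tolist())
a=np.load('wf.npz')
print(proj(a['K'],a['E'],np.array([(x[0],x[1],.124)]))*1.4)
E
```

```text
flap [ 0.51348779 -0.15468216  0.27425427] 15.713611924729022 [[1.2, -0.9], [-1.1, -0.8], [1.2, 1.2], [-1.2, 1.2]]
[[405.32443578 190.75961395]]
```

```bash
python3 - <<'E'
from h import *
x,y=.5132,-.155; q=down(np.radians(105.6))
bot.move_pose((x,y,.16),q)
print(bot.move_linear((x,y,.089),speed=.1,until_force=8))
bot.set_gripper(0,60); p=bot.read_position(); np.save('grasp',p)
print('grip',bot.read_gripper_width(),bot.read_finger_force(),p,bot.read_ft_force())
bot.move_linear((x,y,.215),speed=.12); print(bot.read_gripper_width(),bot.read_ft_force(),bot.read_moment())
q2=down(np.radians(79.5))
bot.move_linear((.4544,.1722,.215),speed=.2,rotation=q2)
bot.move_linear((.4544,.1722,.175),speed=.1)
bot.wait(.3); print(bot.read_position(),bot.read_tool_rot(),q2)
im,K,E=snap('wrist','wp'); np.savez('wp',im=im,K=K,E=E)
cv2.imwrite('pics/wpb.png',cv2.resize(im[:,:,::-1],(784,588)))
c=[]
for n,(r0,r1,c0,c1) in(('top',(150,280,190,320)),('side',(165,295,225,355))):
    im,K,E=snap(n,n+'3'); np.savez(n+'3',im=im,K=K,E=E); c.append(cv2.resize(im[r0:r1,c0:c1,::-1],(390,390),interpolation=3))
cv2.imwrite('pics/ts3.png',np.hstack(c)); print(bot.read_clock())
E
```

```text
False
grip 0.27711291283248524 59.40696179866791 [ 0.51328861 -0.15506901  0.08931827] [-0.64602372 -0.88053903  3.09426979]
0.2715220787503011 [-0.10042458 -0.24711043 -3.92401309] [ 0.01524952  0.04558107 -0.08110633]
[0.45478645 0.17229141 0.17554973] [2.39814660e-04 7.68836502e-01 6.39445184e-01 4.81967618e-04] [4.70779844e-17 7.68841832e-01 6.39439002e-01 3.91543464e-17]
22.4
```

View pics/wpb.png

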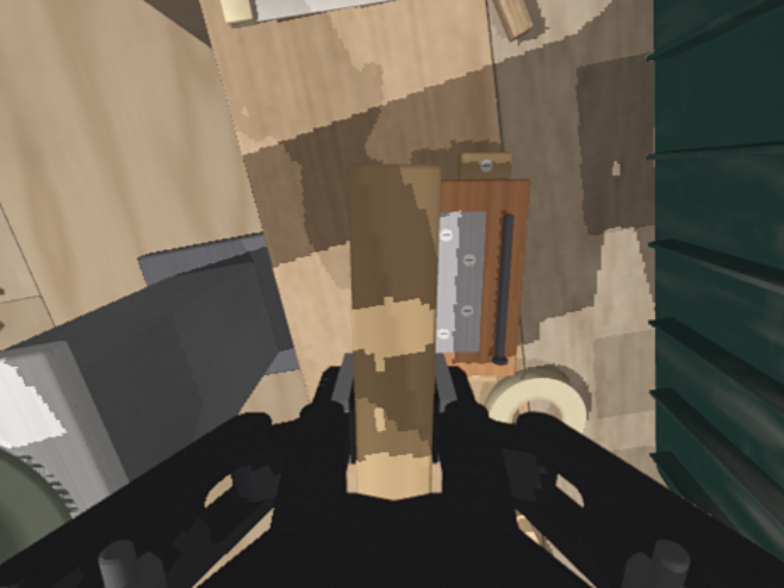

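View pics/ts3.png

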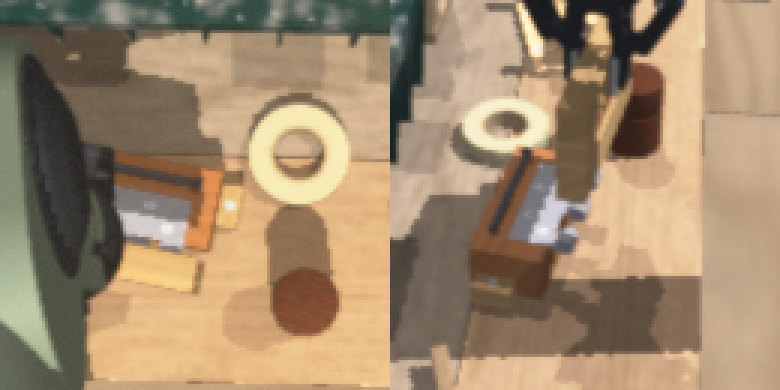

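The flap hangs square in the gripper: its top spans columns 349–440 and its far end is at row 165 (1.4x). The jamb is to its right, with its rear top corner at about (529,181). The pot stands upright, clear of everything. I check the jamb pose with an enlarged overlay.

```bash
cat > ov.py <<'E'
from fit import *
def lines(K,E,x,segs):
    M=R.from_euler('z',x[2]).as_matrix(); out=[]
    for s in segs:
        o=np.array(s,float)/1000@M.T; o[:,:2]+=x[:2]; out.append(proj(K,E,o))
    return out
J=[[(a,-70,45),(a,70,45)] for a in(-32,32)]+[[(-32,b,45),(32,b,45)] for b in(-70,70)]+[[(-45,c-9,46),(-45,c+9,46)] for c in(-41,0,41)]+[[(-53,c-9,46),(-53,c+9,46)] for c in(-41,0,41)]+[[(-53,c,46),(-37,c,46)] for c in(-50,-32,-9,9,32,50)]
def crop(a,x,segs,box,s):
    r0,r1,c0,c1=box; im=cv2.resize(a['im'][r0:r1,c0:c1,::-1],None,fx=s,fy=s,interpolation=cv2.INTER_CUBIC)
    for l in lines(a['K'],a['E'],x,segs):
        l=(l-[c0,r0]+.5)*s; cv2.line(im,tuple(map(int,l[0].round())),tuple(map(int,l[1].round())),(0,255,0),1,cv2.LINE_AA)
    return im
E
python3 - <<'E'
from ov import *
x=(.5119,.1615,np.radians(-10.5))
a=np.load('wp.npz'); A=crop(a,x,J,(105,275,310,385),3.4); w=np.load('wj.npz'); B=crop(w,x,J,(78,168,195,335),3.4)
C=np.zeros((578,A.shape[1]+B.shape[1],3),np.uint8); C[:,:A.shape[1]]=A; C[:B.shape[0],A.shape[1]:]=B; 
uv=np.array([(440,165),(349,165),(441,496),(347,496)])/1.4
z=float(a['E'].shape[0] and .1755+.0347)*1000
f,e=fit(a['K'],a['E'],[(12,75,z),(-12,75,z)],uv[:2],(.45,.17,-.18)); print('flap',f,np.degrees(f[2]),e.tolist())
cv2.imwrite('pics/ov.png',C); print(C.shape)
E
```

```text
flap [ 0.45542457  0.17199218 -0.18345262] -10.511061073590174 [[1.8, 0.1], [-1.8, 0.1]]
(578, 731, 3)
```

View pics/ov.png

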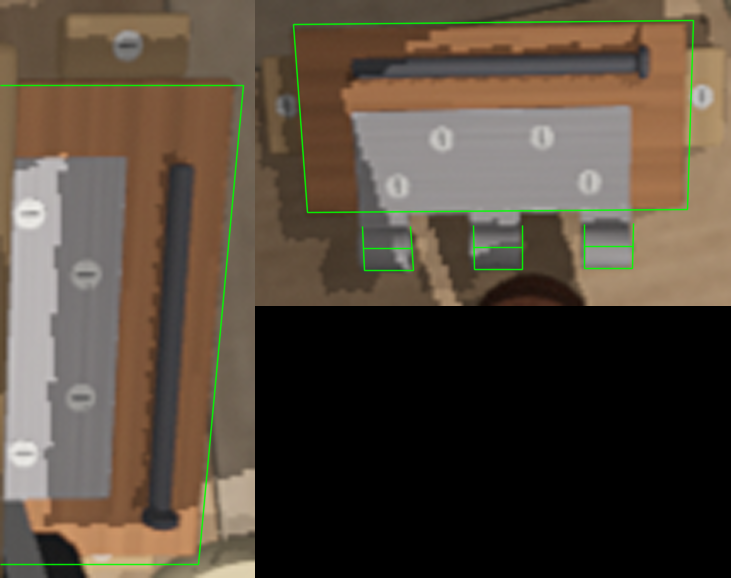

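```bash
python3 - <<'E'
from fit import *
w=np.load('wj.npz');a=np.load('wp.npz')
def P(a,x,o,b):  # b: camera shift in camera axes (m) 
    o=np.array(o,float)/1000@R.from_euler('z',x[2]).as_matrix().T; o[:,:2]+=x[:2]
    E=a['E'].copy(); E[:3,3]+=b; return proj(a['K'],E,o)
Jp=[(32,70,45),(32,-70,45)]; up=np.array([(232,82),(199,553)])/3.4+[309.5,104.5]
Lp=[(-32,50,45),(-32,-50,45)]; rows=np.array([156,498])/3.4+104.5
Fp=[(12,75,210.2),(-12,75,210.2)]; uf=np.array([(440,165),(349,165)])/1.4-.15
Wp=[(32,70,45),(32,-70,45),(-32,70,45),(-32,-70,45)]; uw=np.array([(291,24),(692,21),(303,211),(688,209)])/3.4+[194.5,77.5]
Wk=[(-45,50,46),(-45,-50,46)]; ck=np.array([358,632])/3.4+194.5
Yt=-10.505*np.pi/180
def res(v):
    x=v[:3];b=v[3:6]
    d=np.array([np.cos(Yt+np.pi/2),np.sin(Yt+np.pi/2)]); n=np.array([np.cos(Yt),np.sin(Yt)])
    f=np.r_[np.array([.45479,.17229])+v[6]*d,Yt]   # flap centred in jaws
    r=[(P(a,x,Jp,b)-up).ravel(),(P(a,f,Fp,b)-uf).ravel(),(P(a,x,Lp,b)[:,1]-rows)]
    r+=[(P(w,x,Wp,b)-uw).ravel(),P(w,x,Wk,b)[:,0]-ck]
    return np.concatenate(r+[b/.003])
s=least_squares(res,[.512,.1615,-.18,0,0,0,0]); v=s.x
print(v.round(4),np.degrees(v[2])); print(s.fun[:-3].round(1))
M=R.from_euler('z',v[2]).as_matrix()[:2,:2]; print('target flap',v[:2]+M@[-.0585,0])
E
```

```text
[ 0.4684  0.1003 -0.1534  0.0097 -0.054   0.003  -0.0507] -8.786362861807927
[-29.3  18.  -24.    8.8  18.9   0.4  25.3   0.4  18.9  10.1  -9.3 -13.6
 -13.2 -17.6 -10.4 -14.4 -15.1 -18.2 -10.8 -14.4]
target flap [0.41056122 0.10920547]
```

```bash
cat > jf.py <<'E'
from fit import *
w=np.load('wj.npz');a=np.load('wp.npz'); w={k:w[k] for k in w};a={k:a[k] for k in a}
def P(a,x,o,b):
    o=np.array(o,float)/1000@R.from_euler('z',x[2]).as_matrix().T; o[:,:2]+=x[:2]
    E=a['E'].copy(); E[:3,3]+=b; return proj(a['K'],E,o)
Jp=[(32,70,45),(32,-70,45)]; up=np.array([(232,82),(199,553)])/3.4+[309.5,104.5]
Lp=[(-32,50,45),(-32,-50,45)]; rows=np.array([156,498])/3.4+104.5
Fp=[(12,75,210.2),(-12,75,210.2)]; uf=np.array([(440,165),(349,165)])/1.4-.15
Wp=[(32,70,45),(32,-70,45),(-32,70,45),(-32,-70,45)]; uw=(np.array([(291,24),(692,21),(303,211),(688,209)])-[255,0])/3.4+[194.5,77.5]
Wk=[(-45,50,46),(-45,-50,46)]; ck=(np.array([358,632])-255)/3.4+194.5
Yt=-10.505*np.pi/180
d=np.array([-np.sin(Yt),np.cos(Yt)])
def res(v):
    x=v[:3];b=v[3:6]
    f=np.r_[np.array([.45479,.17229])+v[6]*d,Yt]
    r=[(P(a,x,Jp,b)-up).ravel(),(P(a,f,Fp,b)-uf).ravel(),(P(a,x,Lp,b)[:,1]-rows)]
    r+=[(P(w,x,Wp,b)-uw).ravel(),P(w,x,Wk,b)[:,0]-ck]
    return np.concatenate(r+[b/.002])
s=least_squares(res,[.512,.1615,-.18,0,0,0,0],x_scale=[.01,.01,.1,.01,.01,.01,.01]); v=s.x
print(v.round(4),np.degrees(v[2])); print(s.fun[:-3].round(1))
M=R.from_euler('z',v[2]).as_matrix()[:2,:2]; print('target flap',v[:2]+M@[-.0585,0])
E
python3 jf.py
```

```text
[ 5.113e-01  1.626e-01 -1.789e-01  5.000e-04 -1.100e-03  2.000e-03
 -6.000e-04] -10.247923294724403
[ 1.9 -1.2 -0.7  0.8  0.6  0.  -1.6  0.  -0.  -0.5  0.4  0.8 -0.6 -0.1
  1.3  0.8 -0.8 -0.2  1.5 -0.3]
target flap [0.45376609 0.17304113]
```

```bash
python3 - <<'E'
from h import *
Y=np.radians(-10.3); q=down(Y+np.pi/2); x,y=.4539,.1736
bot.move_linear((x,y,.140),speed=.08,rotation=q); bot.wait(.2)
print(bot.read_ft_force(),bot.read_position())
print(bot.move_linear((x,y,.1155),speed=.03,until_force=4)); bot.wait(.3)
p=np.array(bot.read_position()); print(p,bot.read_ft_force(),bot.read_moment(),bot.read_clock())
E
```

```text
[ 0.56716962  0.12439282 -3.89445053] [0.45439853 0.17369356 0.14055065]
False
[0.45396168 0.17359709 0.115627  ] [-0.06708839 -0.197389   -3.54651853] [-0.00558031 -0.04971174 -0.00804794] 24.4583
```

```bash
cat > touch.py <<'E'
from h import *
Y=np.radians(-10.3); ex=np.array([np.cos(Y),np.sin(Y),0]); ey=np.array([-np.sin(Y),np.cos(Y),0]); ez=np.array([0,0,1.])
c=np.array([.4539,.1736,.1155])
def touch(d,dist,c):
    bot.wait(.2); f0=np.array(bot.read_ft_force())
    h=bot.move_linear(c+d*dist,speed=.012,until_force=3); p=np.array(bot.read_position()); f=np.array(bot.read_ft_force())-f0
    m=np.array(bot.read_moment())
    bot.move_linear(c,speed=.03); print(h,((p-c)@np.c_[ex,ey,ez]*1000).round(2),(f@np.c_[ex,ey,ez]).round(1),m.round(2)); return (p-c)@d
E
python3 - <<'E'
from touch import *
a=touch(ey,.006,c); b=touch(-ey,.006,c); print('y centre',(a-b)/2)
c=c+ey*(a-b)/2
bot.move_linear(c,speed=.02); touch(ex,.009,c); print(bot.read_clock(),bot.read_gripper_width())
E
```

```text
True [-0.93  1.68 -0.86] [-0.2  1.   0.1] [ 0.02  0.01 -0.03]
True [-0.49 -3.56 -0.51] [1.1 2.2 1.2] [ 0.55 -0.37  0.02]
y centre -0.0009395203402666343
True [ 4.86 -0.44 -0.92] [-0.3  1.7  1.6] [ 0.01 -0.03  0.05]
27.4583 0.2750638563516019
```

```bash
sed -i "s/until_force=3); p=/until_force=3); bot.wait(.25); p=/" touch.py; python3 - <<'E'
from touch import *
c=c-ey*.00094; bot.move_linear(c,speed=.02); bot.wait(.3); print(((np.array(bot.read_position())-c)@np.c_[ex,ey,ez]*1000).round(2))
touch(ey,.005,c);touch(-ey,.005,c);touch(ex,.009,c);touch(-ez,.009,c)
bot.wait(.5); print(((np.array(bot.read_position())-c)@np.c_[ex,ey,ez]*1000).round(2),bot.read_ft_force(),bot.read_moment(),bot.read_clock(),bot.read_gripper_width())
c=[]
for n,(r0,r1,c0,c1) in(('top',(165,265,190,320)),('side',(175,275,230,330))):
    im,K,E=snap(n,n+'4'); c.append(cv2.resize(im[r0:r1,c0:c1,::-1],None,fx=3.4,fy=3.4,interpolation=3))
cv2.imwrite('pics/ts4.png',np.hstack(c))
E
```

```text
[ 0.03 -0.01 -0.01]
True [-1.75  2.34 -1.61] [-0.2  1.   1.3] [-0.01 -0.04 -0.  ]
True [-1.01 -2.47 -1.12] [0.5 3.4 0.5] [ 0.71 -0.47  0.1 ]
True [ 4.66 -0.73 -1.58] [-0.3 -0.5 -0.1] [ 0.02 -0.07 -0.01]
True [-0.03 -0.2  -6.3 ] [ 0.7 -1.3  9.9] [ 0.08 -0.12  0.01]
[-0.02 -0.04 -0.03] [-0.09351147  0.52761156 -4.06479687] [ 0.03414857 -0.04976429  0.00568965] 33.3833 0.26793033846775804
```

View pics/ts4.png

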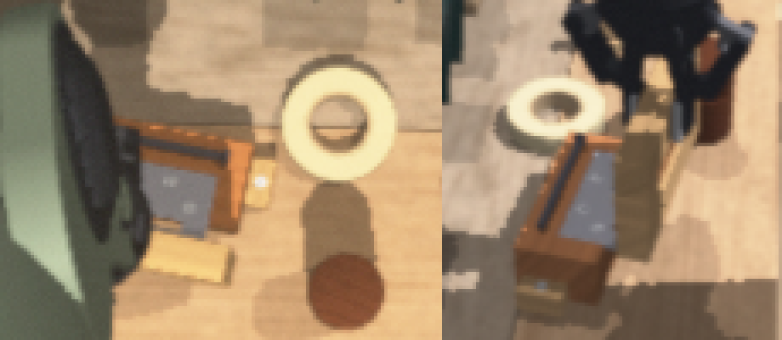

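The pictures show the flap standing over the jamb's hinge with the pot well away. The down touch at 6 mm and the −y touch are clear contacts. The +x and +y touches are ambiguous, so I probe them again in small settled steps.

```bash
python3 - <<'E'
from touch import *
c=c-ey*.00094
bot.wait(.2); f0=np.array(bot.read_ft_force())
B=np.c_[ex,ey,ez]
for n,d,ds in(('x',ex,(3,4,5,5.7,6.4)),('y',ey,(1.8,2.4,3,3.6)),('-y',-ey,(1.8,2.4,3,3.6))):
    for s in ds:
        bot.move_linear(c+d*s/1000,speed=.03); bot.wait(.2)
        f=(np.array(bot.read_ft_force())-f0)@B; print(n,s,((np.array(bot.read_position())-c)@B*1000).round(2),f.round(1),np.round(bot.read_moment(),2))
        if abs(f@B.T@d)>5: break
    bot.move_linear(c,speed=.03)
print(bot.read_clock())
E
```

```text
x 3 [ 2.96 -0.02 -0.02] [0.2 0.7 0.3] [-0.03 -0.07  0.03]
x 4 [ 3.96 -0.   -0.01] [-1.   0.8 -0.1] [ 0.02 -0.02  0.01]
x 5 [ 4.95 -0.03 -0.03] [-1.   0.4 -0.8] [ 0.04 -0.04  0.  ]
x 5.7 [5.68 0.02 0.  ] [-1.   0.6 -1.3] [ 0.03 -0.02  0.01]
x 6.4 [ 6.38 -0.    0.  ] [-0.2 -0.3 -0.5] [ 0.02 -0.06 -0.04]
y 1.8 [ 0.03  1.78 -0.03] [-0.2  0.5 -1.5] [-0.01 -0.05 -0.01]
y 2.4 [-0.02  2.38 -0.01] [ 0.1 -0.3 -0. ] [ 0.07 -0.06 -0.04]
y 3 [-0.01  2.99 -0.01] [-0.5  0.2 -0.4] [ 0.   -0.07  0.01]
y 3.6 [-0.03  3.27 -0.05] [-0.6 -2.8  0.1] [-0.68  0.06 -0.07]
-y 1.8 [ 0.01 -1.72  0.01] [-0.2 -0.5 -0.3] [0.02 0.   0.04]
-y 2.4 [ 0.03 -2.13  0.03] [-0.3  2.1 -0.7] [ 0.55 -0.11  0.04]
-y 3 [ 0.04 -2.5   0.09] [ 0.7  4.5 -1.2] [ 1.35 -0.12  0.03]
-y 3.6 [ 0.06 -2.68  0.14] [-0.8  6.2 -1.7] [ 1.61 -0.15 -0.  ]
40.4333
```

```bash
python3 - <<'E'
from touch import *
c=c-ey*.0003; bot.move_linear(c,speed=.03); bot.wait(.3)
f0=np.array(bot.read_ft_force()); B=np.c_[ex,ey,ez]
for s in (6.4,7,7.5,8,8.5,9,9.5,10):
        bot.move_linear(c+ex*s/1000,speed=.03); bot.wait(.15)
        f=(np.array(bot.read_ft_force())-f0)@B; m=np.array(bot.read_moment())@B; print(s,((np.array(bot.read_position())-c)@B*1000).round(2),f.round(1),m.round(2))
        if f[0]<-4: break
bot.move_linear(c,speed=.05)
for s in (2.2,2.8):
    for k in(1,-1):
        bot.move_linear(c+k*ey*s/1000,speed=.03); bot.wait(.15)
        f=(np.array(bot.read_ft_force())-f0)@B; m=np.array(bot.read_moment())@B; print('y',k*s,((np.array(bot.read_position())-c)@B*1000).round(2),f.round(1),m.round(2))
bot.move_linear(c,speed=.03)
print(bot.read_clock())
E
```

```text
6.4 [6.59 0.04 0.03] [-1.6 -0.9  0.6] [ 0.08 -0.   -0.  ]
7 [ 6.77  0.04 -0.02] [-2.8 -1.  -0. ] [0.03 0.3  0.04]
7.5 [ 6.93 -0.04 -0.12] [-4.6  0.2  2. ] [0.08 0.88 0.05]
y 2.2 [0.17 2.3  0.  ] [-1.8 -1.2 -0.5] [0.   0.01 0.01]
y -2.2 [-0.03 -2.27  0.  ] [-2.   0.1  0.2] [-0.02 -0.01 -0.04]
y 2.8 [-0.08  2.62 -0.05] [-1.3 -2.3 -0.6] [-0.49 -0.02 -0.06]
y -2.8 [ 0.09 -2.64  0.08] [-1.6  0.7  0.7] [ 0.19 -0.03 -0.01]
44.65
```

```bash
python3 - <<'E'
from touch import *
c=c-ey*.0003+ex*.00163; bot.move_linear(c,speed=.03); bot.wait(.3)
f0=np.array(bot.read_ft_force()); B=np.c_[ex,ey,ez]
for s in (5.2,5.6,6,6.4,6.8):
        bot.move_linear(c-ez*s/1000,speed=.03); bot.wait(.15)
        f=(np.array(bot.read_ft_force())-f0)@B; print(s,((np.array(bot.read_position())-c)@B*1000).round(2),f.round(1),np.round(bot.read_moment(),2))
        if f[2]>4: break
bot.move_linear(c,speed=.05);bot.wait(.3)
print(bot.read_clock(),((np.array(bot.read_position())-c)@B*1000).round(2),bot.read_ft_force())
c=[]
im,K,E=snap('wrist','w5'); print(bot.read_gripper_width())
cv2.imwrite('pics/w5b.png',im[:,:,::-1])
E
```

```text
5.2 [-0.06 -0.05 -5.25] [-1.   0.2 -0.4] [ 0.04 -0.03  0.02]
5.6 [ 0.02  0.03 -5.57] [-0.2 -0.   0.2] [ 0.06 -0.04  0.02]
6 [ 0.06 -0.01 -5.91] [-0.6 -0.1  2.2] [0.01 0.05 0.01]
6.4 [ 0.11 -0.07 -6.06] [-2.3 -2.6  8.2] [-0.2   0.4   0.06]
47.45 [-0.15 -0.06 -0.26] [ 0.31414825  0.78497992 -4.21143697]
0.27096983318472606
```

View pics/w5b.png

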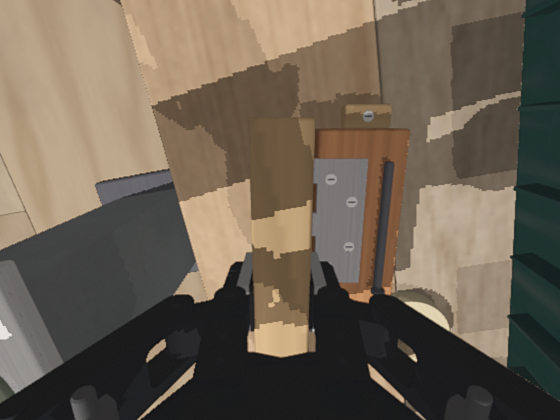

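The close view shows the flap square beside the jamb, with its edge parallel to the leaf. The touches put it in the middle of the play. I settle it and hand in.

```bash
python3 - <<'E'
from touch import *
c=c-ey*.0003+ex*.00163+ez*.0003; bot.move_linear(c,speed=.03); bot.wait(.8)
B=np.c_[ex,ey,ez]
print(((np.array(bot.read_position())-c)@B*1000).round(2),bot.read_ft_force(),bot.read_moment(),np.abs(bot.read_joint_vel()).max(),bot.read_clock())
print(bot.close_job())
E
```

```text
[-0.01  0.   -0.01] [-0.54932834  0.78114676 -3.55345313] [ 0.01712659 -0.02559835  0.03692998] 0.0024381107081904367 48.55
the job is handed in; nothing more can be done
None
```

I handed the job in at 48.6 s; no verdict came back. The flap is held still and hanging free, with its knuckles in the jamb's gaps and centred by touch to within about 0.5 mm. The screw pot stands upright about 15 cm from the hinge.

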